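# Park the three-plate specimen hanger in its comb rack

## Robot

A 6-joint arm with a two-finger parallel gripper is mounted at the origin on the work surface. World frame = base frame: x ahead of the robot, y to its left, z up, the work surface at z = 0. Lengths are in m, angles in rad, forces in N, time in s.
With the tool pointing down it reaches from about 0.35 to 0.775 m from the base axis. Payload 7.3 kg.
Tool frame: the origin (TCP) lies at the very end of the fingers, on their centre line; the grasp point (between the pads) lies 19 mm behind it; z points along the fingers, y is the line along which they close (so a half turn about z gives the same grasp; the last joint's range is limited). The gripper opens to 92 mm and grips with 3 to 60 N. Pads are 19 mm wide; open, the fingers measure 130 mm over their backs; the gripper's body (75 mm by 190 mm) begins 47 mm behind the grasp point.
Start: joints at [-1.424, 0.342, 1.524, -0, 1.275, -0.146], TCP at [0.152, -0.503, 0.227] pointing down, gripper open.
Joint ranges: [-2.53, 2.53], [-0.77, 2.02], [0.04, 2.7], [-1, 4.14], [0.28, 2.66], [-3.11, 3.11]. Speed limits (rad/s): [2.57, 2.57, 3.14, 3.14, 3.14, 3.14].

## Interface

Orientations are given as [roll, pitch, yaw] about the fixed x, y, z axes, in that order (R = Rz(yaw) Ry(pitch) Rx(roll)).
In Python, from cell import observe, read_camera, get_calibration, hand_in, search_frame gives the robot as it stands.
- The arm moves only by the tool step_arm, never from a script. Its argument "commands" is a list of rows, each an object with "translation": the shift along the tool's x, y, z in mm, a list of three; "roll": the turn about the tool's z in rad. In form: [{"translation": [x, y, z], "roll": roll}, ...]. A call has 1 to 20 rows; each row shifts and turns the commanded pose from where the row before left it, along the tool's axes as they then stand; what a row does not reach is not made up. A row lasts 1/12 s, in which the tool goes at most 41.7 mm and 7.16 degrees, less where a joint would pass 70% of its speed; a pose out of reach is approached as far as the arm can. A call is refused whole if a number of a shift passes 41.7 or a number of a turn 0.125, either way. A call with a gripper value outside its range is refused whole. "fingers" is the opening, from 0 (shut) to 1 (fully open), set as the call begins (left out, the last holds). The fingers move at their own pace and stop on an object; "grip_force" is the grip in N (left out, the last holds). Time passes only in rows, so rows that do not move let the fingers close. It gives the time, the measured TCP pose, the force, the opening and the grip force at its end, in the units of the state.
- observe(): the state, without advancing time (a new reading comes with each control period).
- read_camera(name): name is "scene" or "top" or "wrist"; returns the picture (480x640x3 uint8, red, green, blue); there is no depth.
- get_calibration(name): a dict with "camera_matrix" (3x3 intrinsics, pixels), "world_from_camera" (4x4, takes a point from camera to world coordinates). Camera axes: x right, y up, looking along -z (the intrinsics and any distortion apply to the point x, -y, -z); pixel columns grow to the right and rows downward; lengths in m; the calibration is good to about 2 mm. A picture is of the moment at which its call begins: read the wrist's pose just before it. get_calibration takes no time and is no camera call; for the wrist camera it gives the pose at the moment of the call.
- hand_in(): hands the job in; it is judged then, once.
Trained networks look in the newest picture that a camera, given by its name, has taken for a name from the list of things; names that differ only in an ending like _2 or _b are one class to them, and where a whole thing is asked for, a point or a joint stands for the part that bears it (a point fixed in the world has none). Each returns a list of dicts, best first, with "confidence" (0 to 1); they miss things now and then, are a little off and sometimes report something else, mostly with a low value. They report only what shows in the picture. A call takes as long as a camera call. They do not tell look-alikes from the thing itself.
- search_frame(camera, name): "at" ([x, y, z] in m, in world coordinates, good to about 4 mm: the middle of the surface that is visible of it).
The state is a dict: "time": time; "qpos": joint angles; "qvel": joint speeds; "joint_efforts": joint torques, N m; "tool_pos": TCP position; "tool_rot": TCP orientation; "contact_force": force on the tool from outside, world axes, zero at the start; "torque": the same for the moment, N m; "opening": finger opening in m; "grip_force": force on a finger pad.
Only numpy, scipy, OpenCV 4.12 (cv2) and the standard library are available. Lean on these libraries where they do the work, as an engineer would, in place of code of your own. Each camera call takes 0.05 s, during which the arm holds its last target. There are 200 camera calls.

## Task

On the microscope bench, pick up the three-plate specimen hanger by its black grip and lower it, without dropping it, into the white comb rack that has three gaps, so that one plate stands in each gap. It should stand upright and fully down on the rack's floor, about centred along the fins, and be let go. Leave the two-plate hanger standing where it is.

Things in the scene. Friction and masses are not known exactly. Their poses are not given: they have to be found in the camera images.
- hanger3: Hanger to move: 3 upright aluminium plates under a cross bar with a black grip block on top. Origin: centre of underside; x along plates, y across, z up; half-turn symmetric. Plates 64 mm (x), 5 mm thick, at y = -30, 0, 30, z 0 to 46 mm. Bar 22 (x) by 70 mm (y), z 46 to 56. Grip 22 (x) by 50 mm (y), z 56 to 92: pinch it along x. About 0.18 kg, stands on its plates on the table.
- rack3: Rack to fill: white plastic, fixed, 4 upright fins, 3 gaps. Origin: centre of underside; x along fins, y across, z up; half-turn symmetric. Base 76 (x) by 104 mm (y), its floor at z = 10 mm. Fins 76 mm long, 6 thick, at y = -45, -15, 15, 45, z 10 to 52 mm; gaps 24 mm wide at y = -30, 0, 30. Seated, hanger3's origin is at x = 0, y = 0, z = 10 mm here, its x along this x.
- hanger2: The other hanger, not to be moved: same build and 92 mm height but only two plates, at y = -15 and 15 mm; cross bar 40 mm and grip block 40 mm long in y. Origin: centre of its underside; axes as hanger3.
- rack2: The other rack, not used: same build, fixed, but only three fins (at y = -30, 0 and 30 mm) and two gaps; base 76 by 74 mm, 52 mm high. Origin: centre of its underside; axes as rack3.
Not all that is in view belongs to the job. What is shaped like the hanger3 but purple or red is not meant.

How it is judged:
By the outcome, as a careful person would: the job done as asked, in the order asked, and still so for the second after the job is handed in, with the robot touching nothing.
It also fails if it takes over 38 s, if anything falls off the work surface, if the arm or the gripper's body presses on something with over 40 N, if the wrist force passes 120 N, or if a joint passes its speed limit or range.

## Working session

There is one attempt and no reset: what is moved stays moved. The work goes in short steps, Python scripts to look and compute and a tool call to move; the robot and the scene stay as the last step left them, time stands still between calls to the robot, and variables do not carry over. Pictures are saved under pics/ and viewed, at most 10 in all, crops included, and the job is handed in when it is done.

Besides the shell and the picture viewer there is one more tool, called as name(argument=value, ...), one argument or row to a line, values as JSON. step_arm: Moves the arm, as the interface text tells. Its arguments: {"type":"object","properties":{"commands":{"type":"array"},"fingers":{"type":"number"},"grip_force":{"type":"number"}},"required":["commands"]}

```bash
mkdir -p pics
python3 - <<'E'
from cell import *
import cv2
for c in ("top","scene"):
    im=read_camera(c); cv2.imwrite(f"pics/{c}0.png",im[:,:,::-1])
    for n in ("hanger3","rack3","hanger2","rack2"):
        for d in search_frame(c,n)[:4]: print(c,n,[round(float(v),3) for v in d["at"]],round(d["confidence"],2))
    k=get_calibration(c); print(k["camera_matrix"].tolist() if hasattr(k["camera_matrix"],'tolist') else k["camera_matrix"]); print(k)
print(observe())
E
```

```text
top hanger3 [0.58, 0.117, 0.076] 0.92
top hanger3 [0.457, -0.13, 0.056] 0.82
top hanger3 [0.584, -0.121, 0.057] 0.77
top hanger3 [0.556, -0.246, 0.058] 0.71
top rack3 [0.458, 0.295, 0.025] 0.76
top rack3 [0.431, -0.266, 0.022] 0.6
top hanger2 [0.58, 0.117, 0.076] 0.92
top hanger2 [0.457, -0.13, 0.056] 0.82
top hanger2 [0.584, -0.121, 0.057] 0.77
top hanger2 [0.556, -0.246, 0.058] 0.71
top rack2 [0.458, 0.295, 0.025] 0.76
top rack2 [0.431, -0.266, 0.022] 0.6
[[464.42939294629196, 0.0, 320.9294756666977], [0.0, 464.42939294629196, 244.52842571542885], [0.0, 0.0, 1.0]]
{'camera_matrix': array([[464.42939295,   0.        , 320.92947567],
       [  0.        , 464.42939295, 244.52842572],
       [  0.        ,   0.        ,   1.        ]]), 'world_from_camera': array([[-0.01896138,  0.99824687, -0.05606824,  0.52965283],
       [-0.99981753, -0.01880144,  0.0033786 ,  0.00304827],
       [ 0.00231852,  0.05612207,  0.99842122,  0.85295532],
       [ 0.        ,  0.        ,  0.        ,  1.        ]])}
scene hanger3 [0.594, 0.129, 0.044] 0.93
scene hanger3 [0.577, -0.245, 0.039] 0.84
scen
[... 956 characters left out ...]
': 0.5, 'qpos': array([-1.42398909e+00,  3.42042122e-01,  1.52416355e+00,  2.14762210e-05,
        1.27541671e+00, -1.45970324e-01]), 'qvel': array([ 9.65242411e-05, -6.24921848e-04, -2.54873587e-04, -7.20412607e-04,
       -1.05334888e-03, -2.73791197e-04]), 'joint_efforts': array([-7.78884914e-04, -4.30814409e+01, -2.44313782e+01,  7.18827895e-02,
        4.89820295e-02, -1.25448699e-05]), 'tool_pos': array([ 0.15156201, -0.50263134,  0.22669641]), 'tool_rot': array([-3.14156623e+00, -2.46517762e-05,  2.92771309e-01]), 'contact_force': array([ 0.0740288 , -0.43411627,  0.24369308]), 'torque': array([-0.02504719, -0.003613  , -0.00054292]), 'grip_force': 0.0, 'opening': 0.09184790739825091}
```

View pics/top0.png

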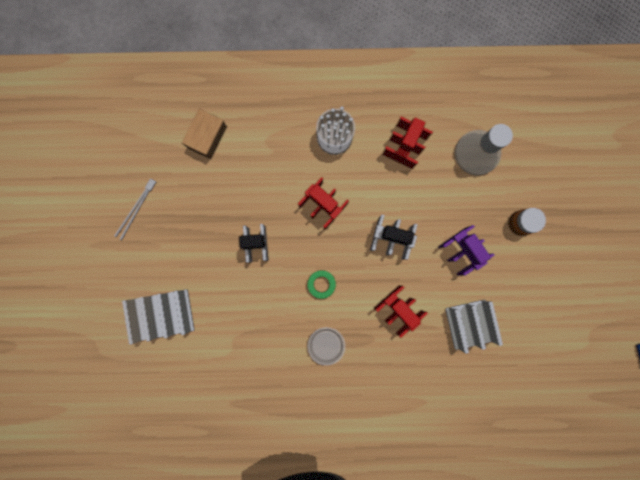

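View pics/scene0.png

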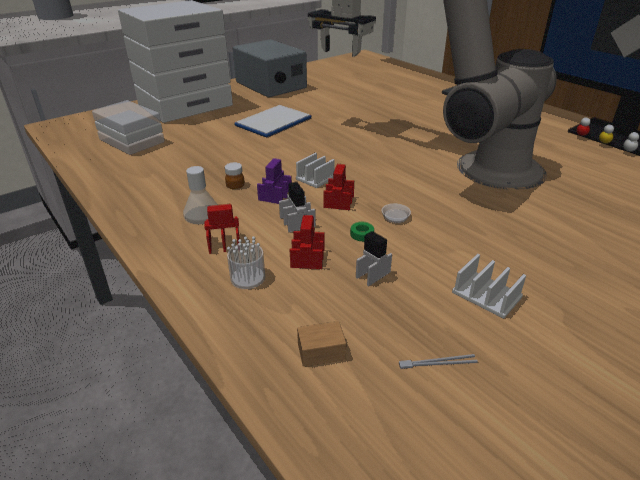

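The candidates in the top image:
- **Silver with black grip at (395,237):** three plates and the longer grip, so this fits hanger3.
- **Silver with black grip at (253,243):** two plates, so this is hanger2.
- **Red at (323,203), (408,142) and (403,312), purple at (468,250):** look-alikes, not meant.
- **White combs:** (158,316) has 4 fins, so it fits rack3. (473,326) has 3 fins, so it is rack2.

Next I fit both poses and confirm them in one crop.

```bash
cat > h.py <<'E'
import numpy as np, cv2
from scipy.optimize import minimize
def proj(P,k):
    T=np.linalg.inv(k["world_from_camera"]); c=np.asarray(P)@T[:3,:3].T+T[:3,3]
    p=np.c_[c[:,0],-c[:,1],-c[:,2]]@k["camera_matrix"].T
    return p[:,:2]/p[:,2:]
def box(x,y,z): return np.array([[a,b,c] for a in x for b in y for c in z])/1000
def place(B,q):
    c,s=np.cos(q[2]),np.sin(q[2]); return np.c_[q[0]+c*B[:,0]-s*B[:,1],q[1]+s*B[:,0]+c*B[:,1],B[:,2]]
GRIP=box((-11,11),(-25,25),(56,92))
RACK=[box((-38,38),(-52,52),(0,10))]+[box((-38,38),(y-3,y+3),(10,52)) for y in(-45,-15,15,45)]
HANG=[GRIP,box((-11,11),(-35,35),(46,56))]+[box((-32,32),(y-2.5,y+2.5),(0,46)) for y in(-30,0,30)]
S=16
def sil(parts,q,k,shape):
    m=np.zeros(shape,np.uint8)
    for B in parts:
        h=cv2.convexHull(np.round(proj(place(B,q),k)*S).astype(np.int32)); cv2.fillConvexPoly(m,h,255,cv2.LINE_AA,4)
    return m/255.
def fit(mask,parts,q,k):
    m=cv2.GaussianBlur(mask.astype(float),(0,0),1)
    f=lambda p:np.sum((cv2.GaussianBlur(sil(parts,p*[.01,.01,.1],k,mask.shape),(0,0),1)-m)**2)
    r=minimize(f,np.array(q)/[.01,.01,.1],method="Nelder-Mead",options=dict(initial_simplex=np.array(q)/[.01,.01,.1]+np.array([[0,0,0],[1,0,0],[0,1,0],[0,0,1]])))
    return r.x*[.01,.01,.1],r.fun/m.sum()
def draw(im,parts,q,k,sc=1,off=(0,0)):
    for B in parts:
        h=cv2.convexHull(((proj(place(B,q),k)-off+.5)*sc-.5).astype(np.int32)); cv2.polylines(im,[h],True,(0,255,0),1)
E
python3 - <<'E'
from h import *; from cell import get_calibration
im=cv2.imread("pics/top0.png"); k=get_calibration("top")
hsv=cv2.cvtColor(im,cv2.COLOR_BGR2HSV)
def reg(m,x0,x1,y0,y1):
    o=np.zeros(m.shape,bool); o[y0:y1,x0:x1]=m[y0:y1,x0:x1]; return o
blk=reg(im.max(2)<50,375,425,210,265)
rk=reg((hsv[...,1]<60)&(hsv[...,2]>60),115,205,280,352)
print(blk.sum(),rk.sum())
qh,e=fit(blk,[GRIP],[.53,-.14,-.23],k); print("hanger",qh,e)
qr,e=fit(rk,RACK,[.40,.29,.1],k); print("rack",qr,e)
out=[]
for parts,q,(x,y) in((HANG,qh,(360,200)),(RACK,qr,(120,280))):
    c=cv2.resize(im[y:y+75,x:x+75],None,fx=5,fy=5,interpolation=cv2.INTER_CUBIC); d=c.copy(); draw(d,parts,q,k,5,(x,y)); out.append(np.vstack([c,d])[:,:])
o=cv2.resize(np.hstack(out),(600,600)); cv2.imwrite("pics/fit.png",o)
E
```

```text
413 2899
hanger [ 0.52210884 -0.12917394 -0.11940958] 1.9846077966367799
rack [0.45544673 0.29078767 0.16781105] 0.016190985436847074
```

View pics/fit.png

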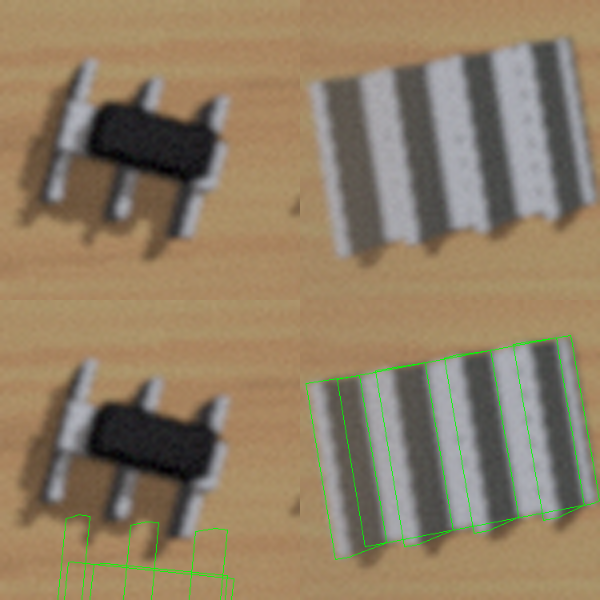

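The left crop shows three silver plates under a black grip, which is hanger3. The right crop shows four fins and three gaps, which is rack3, and its fit overlays well. The hanger fit started too far away, so I refit from the network's (0.584,-0.121).

Run:
```python
from h import *; from cell import get_calibration
im=cv2.imread("pics/top0.png"); k=get_calibration("top")
b=np.zeros(im.shape[:2],bool); b[210:265,375:425]=(im.max(2)<60)[210:265,375:425]
for y0 in(-.2,-.3): print(*fit(b,[GRIP],[.584,-.121,y0],k))
```

```text
[ 0.58634078 -0.12719506 -0.24742602] 0.12407177037632632
[ 0.5863855  -0.12713694 -0.24937007] 0.12336614316942195
```

step_arm(
  commands=[
    {"translation":[32.8,-14.6,0],"roll":0},
    {"translation":[32.8,-14.6,0],"roll":0},
    {"translation":[32.8,-14.6,0],"roll":0},
    {"translation":[32.8,-14.6,0],"roll":0},
    {"translation":[32.8,-14.6,0],"roll":0},
    {"translation":[32.8,-14.6,0],"roll":0},
    {"translation":[32.8,-14.6,0],"roll":0},
    {"translation":[32.8,-14.6,0],"roll":0},
    {"translation":[32.8,-14.6,0],"roll":0},
    {"translation":[32.8,-14.6,0],"roll":0},
    {"translation":[32.8,-14.6,0],"roll":0},
    {"translation":[32.8,-14.6,0],"roll":0},
    {"translation":[32.8,-14.6,0],"roll":0},
    {"translation":[32.8,-14.6,0],"roll":0},
    {"translation":[32.8,-14.6,0],"roll":0},
    {"translation":[32.8,-14.6,0],"roll":0},
  ],
  fingers=0.65,
)

```text
time: 1.83
tool_pos: [0.5878, -0.1261, 0.2267]
tool_rot: [3.141, -0.0, 0.293]
contact_force: [0.8, -1.0, -0.0]
opening: 0.0603
grip_force: 0.0
```

step_arm(
  commands=[
    {"translation":[0,0,0],"roll":-0.115},
    {"translation":[0,0,0],"roll":-0.115},
    {"translation":[0,0,0],"roll":-0.115},
    {"translation":[0,0,0],"roll":-0.115},
    {"translation":[0,0,0],"roll":-0.115},
    {"translation":[0,0,0],"roll":-0.115},
    {"translation":[0,0,0],"roll":-0.115},
    {"translation":[0,0,0],"roll":-0.115},
    {"translation":[0,0,0],"roll":-0.109},
    {"translation":[0,0,0],"roll":0},
    {"translation":[0,0,0],"roll":0},
  ],
)

```text
time: 2.75
tool_pos: [0.5866, -0.1275, 0.2266]
tool_rot: [-3.142, 0.0, 1.319]
contact_force: [-0.4, -0.8, -0.0]
opening: 0.0597
grip_force: 0.0
```

Run:
```python
from h import *; from cell import *
k=get_calibration("wrist"); im=read_camera("wrist")[:,:,::-1].copy(); s=observe()
cv2.imwrite("pics/w1.png",im)
b=im.max(2)<60
n,l,st,c=cv2.connectedComponentsWithStats(b.astype(np.uint8))
q=[.586,-.127,-.249]; p=proj(place(GRIP,q),k).mean(0); print("expected px",p)
for i in range(1,n):
    if st[i,4]>300: print(st[i],c[i])
np.save("k1.npy",k,allow_pickle=True)
d=im.copy(); draw(d,HANG,q,k); cv2.imwrite("pics/w1d.png",d)
print(s["tool_pos"],s["tool_rot"],s["time"],s["contact_force"])
```

```text
expected px [310.98487949 222.89105064]
[ 183  290  103   62 1194] [233.79061977 330.65242881]
[344 301 100  50 827] [394.356711   336.64449819]
[    0   312   640   168 46296] [249.531601   423.52555296]
[ 424  312  216  105 9991] [507.48203383 362.42157942]
[ 0.58658629 -0.12754522  0.22665228] [-3.14152324e+00  9.72007549e-05  1.31831859e+00] 2.8 [ 0.01852612 -0.45080746  0.44177503]
```

View pics/w1d.png

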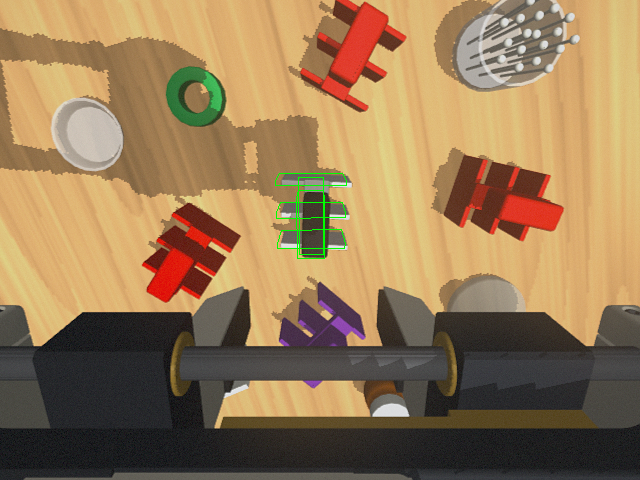

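The model overlay sits on the silver three-plate hanger with its grip at about (314,222), within about 2 mm. Red and purple neighbours are clear of the fingers. I go down and grip.

step_arm(
  commands=[
    {"translation":[0,0,25],"roll":0},
    {"translation":[0,0,25],"roll":0},
    {"translation":[0,0,25],"roll":0},
    {"translation":[0,0,20],"roll":0},
    {"translation":[0,0,20],"roll":0},
    {"translation":[0,0,20],"roll":0},
    {"translation":[0,0,15],"roll":0},
    {"translation":[0,0,12],"roll":0},
    {"translation":[0,0,10],"roll":0},
    {"translation":[0,0,0],"roll":0},
    {"translation":[0,0,0],"roll":0},
  ],
)

```text
time: 3.72
tool_pos: [0.5866, -0.1275, 0.0546]
tool_rot: [-3.141, 0.0, 1.321]
contact_force: [0.2, 0.6, -0.5]
opening: 0.0598
grip_force: 0.0
```

step_arm(
  commands=[
    {"translation":[0,0,0],"roll":0},
    {"translation":[0,0,0],"roll":0},
    {"translation":[0,0,0],"roll":0},
    {"translation":[0,0,0],"roll":0},
    {"translation":[0,0,0],"roll":0},
    {"translation":[0,0,0],"roll":0},
    {"translation":[0,0,0],"roll":0},
    {"translation":[0,0,0],"roll":0},
    {"translation":[0,0,0],"roll":0},
    {"translation":[0,0,0],"roll":0},
  ],
  fingers=0,
  grip_force=25,
)

```text
time: 4.55
tool_pos: [0.5867, -0.1276, 0.0548]
tool_rot: [3.141, 0.0, 1.322]
contact_force: [-0.6, -0.2, -0.4]
opening: 0.022
grip_force: 24.9
```

step_arm(
  commands=[
    {"translation":[0,0,-8],"roll":0},
    {"translation":[0,0,-12],"roll":0},
    {"translation":[0,0,-20],"roll":0},
    {"translation":[0,0,-20],"roll":0},
    {"translation":[0,0,-20],"roll":0},
    {"translation":[0,0,-20],"roll":0},
    {"translation":[0,0,-20],"roll":0},
    {"translation":[0,0,-15],"roll":0},
    {"translation":[0,0,-10],"roll":0},
    {"translation":[0,0,-5],"roll":0},
    {"translation":[0,0,0],"roll":-0.04},
    {"translation":[0,0,0],"roll":-0.08},
    {"translation":[0,0,0],"roll":-0.09},
    {"translation":[0,0,0],"roll":-0.09},
    {"translation":[0,0,0],"roll":-0.08},
    {"translation":[0,0,0],"roll":-0.038},
    {"translation":[0,0,0],"roll":0},
  ],
)

```text
time: 5.97
tool_pos: [0.586, -0.1273, 0.2037]
tool_rot: [-3.14, -0.001, 1.741]
contact_force: [-0.1, 0.3, -2.6]
opening: 0.022
grip_force: 24.9
```

step_arm(
  commands=[
    {"translation":[10,-1.3,0],"roll":0},
    {"translation":[20,-2.7,0],"roll":0},
    {"translation":[26.7,-3.6,0],"roll":0},
    {"translation":[26.7,-3.6,0],"roll":0},
    {"translation":[26.7,-3.6,0],"roll":0},
    {"translation":[26.7,-3.6,0],"roll":0},
    {"translation":[26.7,-3.6,0],"roll":0},
    {"translation":[26.7,-3.6,0],"roll":0},
    {"translation":[26.7,-3.6,0],"roll":0},
    {"translation":[26.7,-3.6,0],"roll":0},
    {"translation":[26.7,-3.6,0],"roll":0},
    {"translation":[26.7,-3.6,0],"roll":0},
    {"translation":[26.7,-3.6,0],"roll":0},
    {"translation":[26.7,-3.6,0],"roll":0},
    {"translation":[26.7,-3.6,0],"roll":0},
    {"translation":[26.7,-3.6,0],"roll":0},
    {"translation":[20,-2.7,0],"roll":0},
    {"translation":[10,-1.3,0],"roll":0},
    {"translation":[0,0,0],"roll":0},
    {"translation":[0,0,0],"roll":0},
  ],
)

```text
time: 7.63
tool_pos: [0.4557, 0.2901, 0.2044]
tool_rot: [-3.141, 0.001, 1.74]
contact_force: [0.0, 0.9, -1.7]
opening: 0.022
grip_force: 24.9
```

Run:
```python
from h import *; from cell import *
s=observe(); k=get_calibration("wrist"); im=read_camera("wrist")[:,:,::-1].copy()
print(s["tool_pos"],s["tool_rot"],s["time"])
q=[.4555,.2908,.168]
dz=s["tool_pos"][2]-.0547
p=[s["tool_pos"][0],s["tool_pos"][1],s["tool_rot"][2]-np.pi/2]
d=im.copy(); draw(d,RACK,q,k); draw(d,[B+[0,0,dz] for B in HANG],p,k)
k2=get_calibration("scene"); e=read_camera("scene")[:,:,::-1].copy()
draw(e,[B+[0,0,dz] for B in HANG],p,k2); draw(e,RACK,q,k2)
x,y=proj(place(GRIP,p),k2).mean(0).astype(int); print(x,y)
e=cv2.resize(e[y-60:y+140,x-80:x+80],(320,400))
o=np.zeros((480,800,3),np.uint8); o[:360,:480]=cv2.resize(d,(480,360),interpolation=cv2.INTER_AREA); o[:400,480:]=e
cv2.imwrite("pics/w2.png",o)
```

```text
[0.45570964 0.29007599 0.20444417] [-3.14108176e+00  7.94561929e-04  1.74041623e+00] 7.6333
494 264
```

View pics/w2.png

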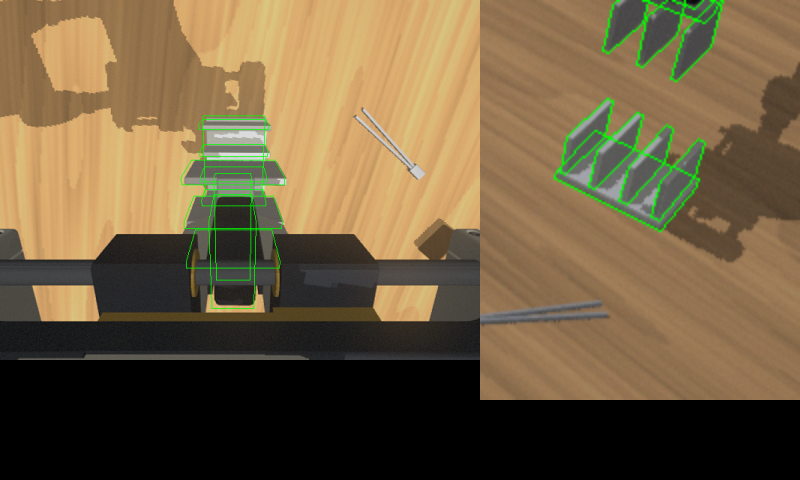

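The overlays of the held hanger and the rack both match the pictures. In the scene crop the plates (605–720, 0–80) hang straight above the rack's three gaps. Lowering now.

step_arm(
  commands=[
    {"translation":[0,0,10],"roll":0},
    {"translation":[0,0,20],"roll":0},
    {"translation":[0,0,20],"roll":0},
    {"translation":[0,0,15],"roll":0},
    {"translation":[0,0,10],"roll":0},
    {"translation":[0,0,8],"roll":0},
    {"translation":[0,0,8],"roll":0},
    {"translation":[0,0,8],"roll":0},
    {"translation":[0,0,8],"roll":0},
    {"translation":[0,0,8],"roll":0},
    {"translation":[0,0,6],"roll":0},
    {"translation":[0,0,6],"roll":0},
    {"translation":[0,0,4],"roll":0},
    {"translation":[0,0,3],"roll":0},
    {"translation":[0,0,0],"roll":0},
    {"translation":[0,0,0],"roll":0},
  ],
)

```text
time: 9.07
tool_pos: [0.4561, 0.2903, 0.0707]
tool_rot: [3.141, 0.0, 1.74]
contact_force: [-0.2, -0.6, -1.5]
opening: 0.0219
grip_force: 24.9
```

step_arm(
  commands=[
    {"translation":[0,0,1],"roll":0},
    {"translation":[0,0,1],"roll":0},
    {"translation":[0,0,1],"roll":0},
    {"translation":[0,0,1],"roll":0},
    {"translation":[0,0,0],"roll":0},
    {"translation":[0,0,0],"roll":0},
  ],
)

```text
time: 9.57
tool_pos: [0.4561, 0.2902, 0.0667]
tool_rot: [-3.142, 0.0, 1.74]
contact_force: [-0.9, 0.7, -1.9]
opening: 0.0213
grip_force: 24.9
```

step_arm(
  commands=[
    {"translation":[0,0,0.7],"roll":0},
    {"translation":[0,0,0.7],"roll":0},
    {"translation":[0,0,0],"roll":0},
    {"translation":[0,0,0],"roll":0},
  ],
)

```text
time: 9.9
tool_pos: [0.4561, 0.2902, 0.0652]
tool_rot: [-3.142, 0.0, 1.74]
contact_force: [0.3, 0.3, -1.4]
opening: 0.0218
grip_force: 24.9
```

step_arm(
  commands=[
    {"translation":[0,0,0.5],"roll":0},
    {"translation":[0,0,0],"roll":0},
    {"translation":[0,0,0],"roll":0},
  ],
)

```text
time: 10.15
tool_pos: [0.4561, 0.2903, 0.0648]
tool_rot: [3.141, 0.0, 1.74]
contact_force: [-0.2, 0.8, -2.2]
opening: 0.0223
grip_force: 24.9
```

step_arm(
  commands=[
    {"translation":[0,0,0.5],"roll":0},
    {"translation":[0,0,0],"roll":0},
    {"translation":[0,0,0],"roll":0},
  ],
)

```text
time: 10.4
tool_pos: [0.4562, 0.2902, 0.0648]
tool_rot: [3.141, 0.0, 1.74]
contact_force: [-1.3, -1.0, 4.8]
opening: 0.0218
grip_force: 24.9
```

step_arm(
  commands=[
    {"translation":[0,0,0.5],"roll":0},
    {"translation":[0,0,0],"roll":0},
    {"translation":[0,0,0],"roll":0},
  ],
)

```text
time: 10.65
tool_pos: [0.4562, 0.2902, 0.0648]
tool_rot: [3.141, 0.0, 1.74]
contact_force: [-3.0, -3.1, 9.9]
opening: 0.0218
grip_force: 24.9
```

It is seated, with a contact force of about 10 N. I release it and retreat.

step_arm(
  commands=[
    {"translation":[0,0,-0.8],"roll":0},
    {"translation":[0,0,0],"roll":0},
  ],
)

```text
time: 10.82
tool_pos: [0.4562, 0.2903, 0.0648]
tool_rot: [3.141, 0.0, 1.74]
contact_force: [-0.8, -0.8, 3.7]
opening: 0.022
grip_force: 24.9
```

step_arm(
  commands=[
    {"translation":[0,0,0],"roll":0},
    {"translation":[0,0,0],"roll":0},
    {"translation":[0,0,0],"roll":0},
    {"translation":[0,0,0],"roll":0},
    {"translation":[0,0,0],"roll":0},
    {"translation":[0,0,0],"roll":0},
    {"translation":[0,0,0],"roll":0},
    {"translation":[0,0,0],"roll":0},
  ],
  fingers=0.65,
)

```text
time: 11.48
tool_pos: [0.4561, 0.2903, 0.0646]
tool_rot: [3.142, 0.0, 1.74]
contact_force: [-0.1, -0.3, -0.6]
opening: 0.0592
grip_force: 0.0
```

step_arm(
  commands=[
    {"translation":[0,0,-5],"roll":0},
    {"translation":[0,0,-10],"roll":0},
    {"translation":[0,0,-20],"roll":0},
    {"translation":[0,0,-20],"roll":0},
    {"translation":[0,0,-20],"roll":0},
    {"translation":[0,0,-20],"roll":0},
    {"translation":[0,0,-20],"roll":0},
    {"translation":[0,0,-20],"roll":0},
    {"translation":[0,0,-10],"roll":0},
    {"translation":[0,0,-5],"roll":0},
    {"translation":[0,0,0],"roll":0},
  ],
)

```text
time: 12.4
tool_pos: [0.4564, 0.2905, 0.2157]
tool_rot: [3.14, -0.0, 1.74]
contact_force: [-0.1, 0.8, -0.2]
opening: 0.0597
grip_force: 0.0
```

Run:
```python
from h import *; from cell import *
q=[.4555,.2908,.168]
k2=get_calibration("scene"); e=read_camera("scene")[:,:,::-1].copy(); f=e.copy()
draw(f,[B+[0,0,.01] for B in HANG],q,k2)
x,y=proj(place(GRIP,q),k2).mean(0).astype(int)
w=read_camera("wrist")[:,:,::-1]
c=lambda a:cv2.resize(a[y-50:y+80,x-70:x+70],(400,371),interpolation=cv2.INTER_CUBIC)
o=np.zeros((600,800,3),np.uint8); o[:371,:400]=c(e);o[:371,400:]=c(f); o[371:,:305]=cv2.resize(w,(305,229)); o[371:,305:610]=cv2.resize(e,(305,229))
cv2.imwrite("pics/end.png",o); print(observe()["time"])
```

```text
12.5
```

View pics/end.png

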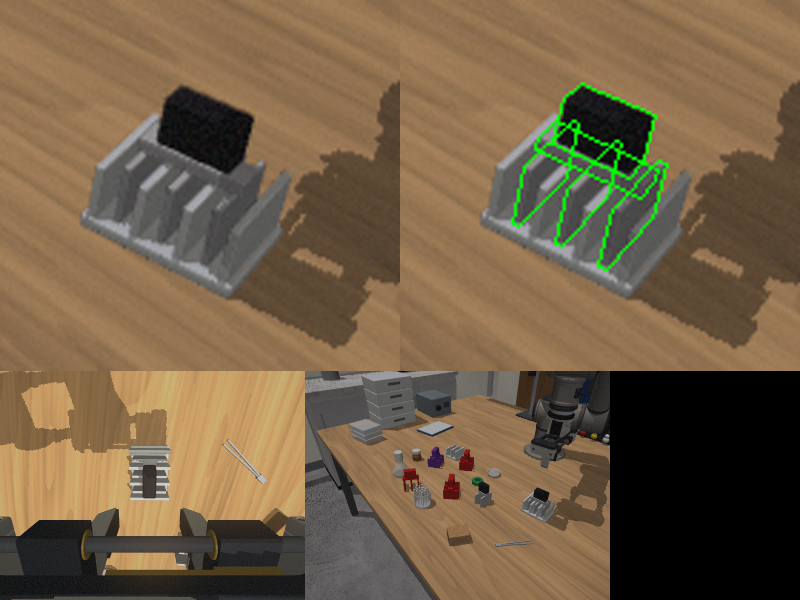

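The picture shows the hanger upright in the four-fin rack with one plate in each gap. It matches the seated model, with the grip at about (205,130). Hanger2 is still standing where it was, and the gripper is clear.

```bash
python3 -c "
from cell import *
print(hand_in())"
```

```text
the job is handed in; nothing more can be done
None
```

The three-plate hanger is standing upright in the three-gap rack, one plate per gap, fully down and let go. The two-plate hanger was left where it was, and the job was handed in at about 12.5 s.

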